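# Slide a ring gauge along the rail into the corner nest

### The job

Push the loose steel ring gauge across the bench against the long rail of the metal locating nest, in the half of the rail away from the corner. Then slide it steadily along the rail, keeping it pressed against the rail, into the corner pocket until it touches both rail and end stop; keep it flat on the bench throughout - never lift, tip or flick it. Leave the lens cap, the bearing and the black sleeve where they are, and finish clear of everything.

Things in the scene. Friction and masses are not known exactly. Their poses are not given: they have to be found in the camera images.
- ring: Plain steel ring gauge lying flat on the bench: outside diameter 38 mm, 16 mm high, with a hole through it, 50 to 85 g, polished: friction about 0.2 on the nest, 0.6 on the bench. A push from behind, turned up to 40 degrees into the rail, slides it along; a steeper one may wedge it. Origin: centre of its underside. The part to be moved. It starts beside the outer half of the rail, not touching it.
- nest: Fixed L-shaped pale metal locating nest, 12 mm high, no floor. Origin: inner corner of rail and end stop, at bench level; z up. Rail face: plane y = 0, from the corner (x = 0) to its free end at x = -200 mm, rail 18 mm wide behind it, then two clamp lugs, 13 mm high. Work side: y > 0. End stop face: plane x = 0, from y = 0 to 60 mm; stop 18 mm thick.
- seat (a point): Point on the nest at bench level, x = -19, y = 19 mm from the nest's origin: where the ring's origin lies when the ring touches both rail and end stop. The pocket round it is 45 mm wide and open toward -x: a low cheek (8 mm high) stands across from the rail, at x = -16..0, y = 45..57 mm in the nest's frame.
- lens_cap: Round black lens cap, 43 mm diameter, 12 mm high, loose on the bench on the work side near the pocket. Origin: centre of its underside. Must stay.
- bearing: Grey ball bearing, 62 mm outside diameter, 13 mm high, loose, lying flat on the bench behind the rail. Origin: centre of its underside. Must stay.
- sleeve: Black turned sleeve, 27 mm diameter, 47 mm tall, standing loose beyond the free end of the rail. Origin: centre of its underside. Must stay.
There are look-alikes about, which are no part of the job. Of the things like the ring, leave any that is brown; of the rest the larger one is meant.

How it is judged:
By the outcome, as a careful person would: the job done as asked, in the order asked, and still so for the second after the job is handed in, with the robot touching nothing.
It also fails if it takes over 45 s, if anything falls off the work surface, if the arm or the gripper's body presses on something with over 40 N, if the wrist force passes 120 N, or if a joint passes its speed limit or range.

### The arm

A 6-joint arm with a two-finger parallel gripper is mounted at the origin on a cart in front of the work surface, level with it; the furniture and walls round the work are solid. World frame = base frame: x ahead of the robot, y to its left, z up, the work surface at z = 0. Lengths are in mm, angles in degrees, forces in N, time in s.
With the tool pointing down it reaches from about 350 to 850 mm from the base axis. Payload 8.1 kg.
Tool frame: the origin (TCP) lies at the very end of the fingers, on their centre line; the grasp point (between the pads) lies 19 mm behind it (r.grip_point_offset is the distance from the TCP to the grasp point, in mm); z points along the fingers, y is the line along which they close (so a half turn about z gives the same grasp; the last joint's range is limited). The gripper opens to 85 mm and grips with 20 to 120 N. Pads are 22 mm wide; open, the fingers measure 114 mm over their backs; the gripper's body (76 mm by 85 mm) begins 54 mm behind the grasp point. The pads swing forward as they close: fully open they stand 13 mm farther back than shut.
Start: joints at [69.42, 7.471, 85.268, -0, 87.261, -4.893], TCP at [162.213, 577.661, 231.292] pointing down, gripper open.
Joint ranges: [-169.43, 169.43], [-51.17, 129.36], [1.28, 143.12], [-76.62, 256.62], [0, 156.53], [-152.29, 152.29]. Speed limits (degrees/s): [136.94, 136.94, 159.86, 180, 180, 180].

### API

Orientations are given as [roll, pitch, yaw] about the fixed x, y, z axes, in that order (R = Rz(yaw) Ry(pitch) Rx(roll)).
In Python, from bench import status, eyes, r gives the robot as it stands.
- The arm moves only by the shell command python3 -m handwheel 'ROWS' [FORCE]. ROWS is a JSON object whose one key "series" holds a list that holds one entry, the list of rows, each a list of 7 numbers: the shift along the tool's x, y, z in cm, then the turn, a rotation vector about the tool's x, y, z in rad, then the opening, from 0 (shut) to 1 (fully open). In form: {"series": [[[tx, ty, tz, rx, ry, rz, claw], ...]]}. A call has 1 to 12 rows; each row is the pose to reach, as a shift and turn from the pose commanded when the call began, along the tool's axes at that moment; what a row does not reach only later rows make up. A row lasts 1/8 s, in which the tool goes at most 62.5 mm and 10.7 degrees, less where a joint would pass 70% of its speed; a pose out of reach is approached as far as the arm can. A call with a gripper value outside its range is refused whole. The fingers move at their own pace and stop on an object; FORCE is the grip in N (left out, the last holds). Time passes only in rows, so rows that repeat a pose let the fingers close. It gives the time, the measured TCP pose, the force, the opening and the grip force at its end, in the units of the state.
- status.sense(): the state, without advancing time (a new reading comes with each control period).
- eyes.snapshot(name): name is "scene" or "top" or "wrist"; returns a dict with "img" (400x640x3 uint8, red, green, blue), "mtx" (3x3 intrinsics, pixels), "R" (3x3) and "t" (3): a world point X has camera coordinates R X + t. Camera axes: x right, y down, z forward; pixel columns grow to the right and rows downward; lengths in mm; the calibration is good to about 2 mm. A picture is of the moment at which its call begins. There is no depth.
- r.hand_in(): hands the job in; it is judged then, once.
The state is a dict: "time": time; "joint_pos": joint angles; "qd": joint speeds; "joint_efforts": joint torques, N m; "tool_pos": TCP position; "tcp_rot": TCP orientation; "ft_force": force on the tool from outside, world axes, zero at the start; "wrist_torque": the same for the moment, N m; "finger_gap": finger opening in mm; "grip_force": force on a finger pad.
Only numpy, scipy, OpenCV 4.12 (cv2) and the standard library are available. Lean on these libraries where they do the work, as an engineer would, in place of code of your own. Each camera call takes 0.05 s, during which the arm holds its last target. There are 200 camera calls.

## Working session

There is one attempt and no reset: what is moved stays moved. The work goes in short steps, Python scripts to look and compute and a shell command to move; the robot and the scene stay as the last step left them, time stands still between calls to the robot, and variables do not carry over. Pictures are saved under pics/ and viewed, at most 12 in all, crops included, and the job is handed in when it is done.

```bash
mkdir -p pics
python3 - <<'E'
from bench import status, eyes, r
import cv2,numpy as np,pickle
d={}
for n in("top","scene"):
    s=eyes.snapshot(n);d[n]=s
    cv2.imwrite(f"pics/{n}0.png",s["img"][:,:,::-1])
    print(n,s["mtx"].tolist(),(-s["R"].T@s["t"]).round(1),s["R"].round(3).tolist())
pickle.dump(d,open("d0.pkl","wb"))
s=status.sense();print(s["time"],s["tool_pos"],s["tcp_rot"],s["finger_gap"])
E
```

```text
top [[371.4480228559665, 0.0, 319.5715002620287], [0.0, 371.4480228559665, 195.11423646277981], [0.0, 0.0, 1.0]] [ 417.1 -155.7  852.7] [[-0.014, -1.0, -0.004], [-0.978, 0.015, -0.209], [0.209, 0.001, -0.978]]
scene [[469.868753363442, 0.0, 324.90776982299445], [0.0, 469.868753363442, 196.94236149591478], [0.0, 0.0, 1.0]] [106.  437.1 495.6] [[-0.773, -0.634, -0.001], [-0.317, 0.388, -0.865], [0.549, -0.669, -0.501]]
0.1 [161.986439   577.20099842 230.35177066] [-1.79904064e+02 -9.81584210e-03  1.64312135e+02] 85.41117993170363
```

View pics/top0.png

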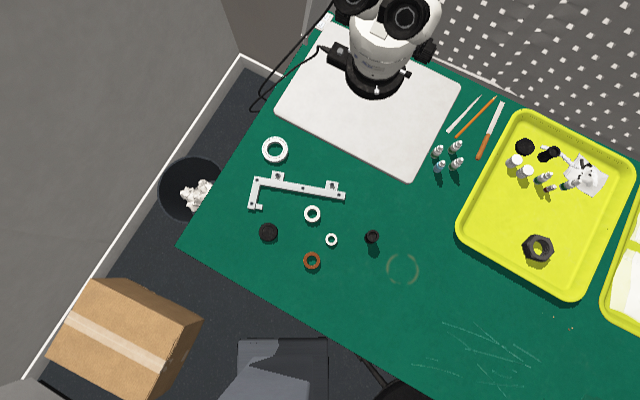

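View pics/scene0.png

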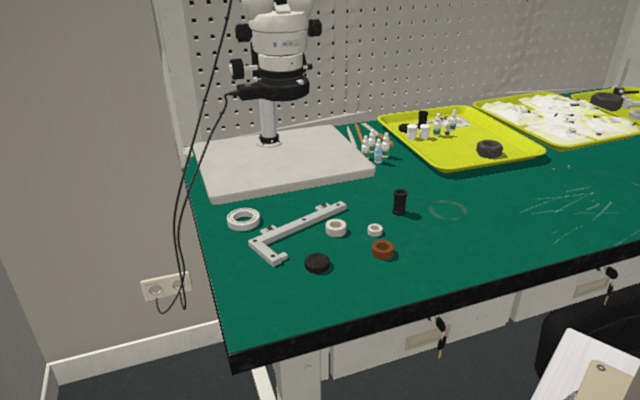

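Ring-like things in the top view: the pale ring at (312,214), a smaller pale ring at (331,240), a brown ring at (312,260) and the bearing at (275,150) behind the rail. The larger pale ring, (312,214), is meant. The nest corner is near (259,187) and the rail's free end near (345,198). The lens cap is at (268,232) and the sleeve at (372,237).

```bash
cat > h.py <<'E'
import numpy as np,cv2
def cast(s,uv,z):
    uv=np.atleast_2d(np.float64(uv)); c=-s["R"].T@s["t"]
    d=np.c_[uv,np.ones(len(uv))]@np.linalg.inv(s["mtx"]).T@s["R"]
    return c+d*((z-c[2])/d[:,2])[:,None]
def proj(s,X):
    p=(np.atleast_2d(X)@s["R"].T+s["t"])@s["mtx"].T; return p[:,:2]/p[:,2:]
def pale(img):
    h=cv2.cvtColor(img,cv2.COLOR_RGB2HSV); return ((h[...,1]<60)&(h[...,2]>130)).astype(np.uint8)
def dark(img): return (img.max(2)<60).astype(np.uint8)
def brown(img):
    h=cv2.cvtColor(img,cv2.COLOR_RGB2HSV); return ((h[...,0]<20)&(h[...,1]>100)&(h[...,2]>60)).astype(np.uint8)
def blobs(m,box):
    x0,y0,x1,y1=box; k=np.zeros_like(m);k[y0:y1,x0:x1]=m[y0:y1,x0:x1]
    c,_=cv2.findContours(k,cv2.RETR_EXTERNAL,cv2.CHAIN_APPROX_NONE)
    return [a[:,0] for a in c if cv2.contourArea(a)>25]
E
python3 - <<'E'
import pickle;from h import *
d=pickle.load(open("d0.pkl","rb"))
for n,box in(("top",(235,130,390,275)),("scene",(220,180,415,275))):
    s=d[n]
    for nm,f,z in(("pale",pale,14),("dark",dark,12),("brown",brown,12)):
        for b in blobs(f(s["img"]),box):
            w=cast(s,b,z); (c,sz,a)=cv2.minAreaRect(w[:,:2].astype(np.float32))
            print(n,nm,b.mean(0).round(1),"ctr",np.round(c,1),"size",np.round(sz,1),round(a,1))
    x0,y0,x1,y1=box
    c=s["img"][y0:y1,x0:x1,::-1]
    cv2.imwrite(f"pics/{n}c.png",cv2.resize(c,None,fx=3.9,fy=3.9,interpolation=cv2.INTER_CUBIC))
E
```

```text
top pale [330.7 238.8] ctr [ 495.2 -178. ] size [24.8 27. ] 89.0
top pale [311.5 213. ] ctr [ 555.2 -135.7] size [34.3 37. ] 89.2
top pale [288.6 189.1] ctr [619.4 -97. ] size [ 89.3 227.7] 6.2
top pale [274.2 148.6] ctr [711.6 -49.3] size [62.5 59.5] 0.3
top pale [356.  142.9] ctr [ 701.9 -223.1] size [199.  106.8] 89.1
top dark [372.4 244.6] ctr [ 484.1 -269.8] size [60.6 32.2] 0.7
top dark [268.8 233.4] ctr [512.1 -36.6] size [43.6 40.9] 0.6
top dark [325.4 198.5] ctr [ 588.8 -165.9] size [92.3  7.3] 80.1
top brown [311.4 260.1] ctr [ 449.4 -133.5] size [35.7 35.2] 89.2
scene pale [374.  229.2] ctr [ 488.8 -173.5] size [25.7 39.9] 34.8
scene pale [335.2 227. ] ctr [ 549.7 -132.8] size [37.4 53. ] 39.2
scene pale [242.7 218.5] ctr [704.8 -44.5] size [61.9 73.8] 39.2
scene pale [291.  229.1] ctr [612.8 -93. ] size [ 86.9 236.3] 6.9
scene pale [277.7 186.1] ctr [ 733.6 -190. ] size [269.9  99.9] 50.3
scene dark [318.6 264.1] ctr [506.1 -30.7] size [44.1 58. ] 62.7
scene dark [391.8 257. ] ctr [ 420.6 -125.9] size [15.7 33.4] 5.7
scene dark [308.  227.2] ctr [ 588.5 -107. ] size [185.4   4.1] 78.9
scene dark [402.3 205.4] ctr [ 499.  -289.1] size [ 40.4 115.5] 32.2
scene brown [382.2 249.3] ctr [ 445.2 -132.3] size [36.4 55.5] 34.4
```

View pics/topc.png

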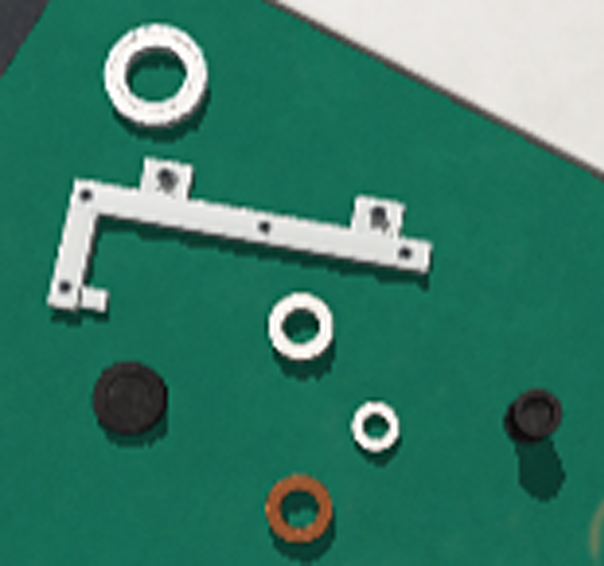

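The crop shows the larger pale ring at crop (300,327), which is top pixel (312,214). It stands apart from the smaller pale ring at (375,427) and the brown one at (298,509). The nest's inner corner is at crop (97,213), with the free end on the right.

Run:
```python
import pickle;from h import *
d=pickle.load(open("d0.pkl","rb"))
s=d["top"]
m=pale(s["img"])
def edge(cols,rows,along):
    out=[]
    return out
# sub-pixel front edge: grey-level half crossing, per column (rail) / per row (stop)
g=s["img"][...,0].astype(float)   # red: pale high, green bench low
P=[]
for u in range(266,341):
    v0=int(184.5+ (u-260)*0.175)
    seg=g[v0-6:v0+9,u]; k=np.argmax(seg); 
    t=(seg.max()+seg[-1])/2
    j=next(j for j in range(k,len(seg)-1) if seg[j+1]<t)
    P.append((u,v0-6+j+(seg[j]-t)/(seg[j]-seg[j+1])))
P=np.array(P); Q=[]
for v in range(190,202):
    u0=int(260-(v-185)*0.23); seg=g[v,u0-7:u0+8];k=np.argmax(seg);t=(seg.max()+seg[-1])/2
    j=next(j for j in range(k,len(seg)-1) if seg[j+1]<t)
    Q.append((u0-7+j+(seg[j]-t)/(seg[j]-seg[j+1]),v))
Q=np.array(Q)
def line(X):
    vx,vy,x,y=cv2.fitLine(X.astype(np.float32),cv2.DIST_HUBER,0,.01,.01).ravel();return np.array([x,y]),np.array([vx,vy])
A,a=line(cast(s,P,12)[:,:2]);B,b=line(cast(s,Q,12)[:,:2])
if a[1]<0:a=-a
ang=np.degrees(np.arctan2(a[1],a[0])); t=np.linalg.solve(np.c_[a,-b],B-A); O=A+t[0]*a
n=np.array([-a[1],a[0]])
print("corner",O.round(1),"x axis az",round(ang,1),"stop az",np.degrees(np.arctan2(b[1],b[0])).round(1))
pts=cast(s,[b for b in blobs(m,(240,165,350,215))][0],12)[:,:2]-O
print("extent x",(pts@a).min().round(1),(pts@a).max().round(1),"y",(pts@n).min().round(1),(pts@n).max().round(1))
for nm,p in(("ring",(556,-135.5)),("small",(496,-178)),("cap",(512,-37)),("brown",(450,-133.5)),("bearing",(712,-49))):
    q=np.array(p)-O;print(nm,(q@a).round(1),(q@n).round(1))
pickle.dump((O,a,n),open("nest.pkl","wb"))
```

```text
corner [625.3 -15. ] x axis az 78.8 stop az -11.0
extent x -149.3 -114.2 y 25.6 50.4
ring -131.7 44.5
small -185.1 95.0
cap -43.7 106.8
brown -150.4 148.8
bearing -16.4 -91.7
```

```bash
python3 -m handwheel '{"series": [[[-5,-5,0,0,0,0,0],[-10,-11,0,0,0,0,0],[-15,-17,0,0,0,0,0],[-20,-22,0,0,0,0,0],[-25,-28,0,0,0,0,0],[-30,-33,0,0,0,0,0],[-35,-39,1,0,0,-0.08,0],[-40,-44,2,0,0,-0.08,0],[-45,-50,3,0,0,-0.08,0],[-50,-55,4,0,0,-0.08,0],[-53.2,-58.3,5,0,0,-0.08,0],[-53.2,-58.3,5,0,0,-0.08,0]]]}' 20
```

```text
time: 1.6
tool_pos: [497.7, -92.1, 187.2]
tcp_rot: [180.0, 0.0, 168.9]
ft_force: [-0.1, 0.5, 0.7]
finger_gap: -0.1
grip_force: 0.0
```

```bash
python3 -m handwheel '{"series": [[[0,0,0,0,0,0,0],[0,0,0,0,0,0,0]]]}'
python3 - <<'E'
from bench import status, eyes
import pickle;from h import *
s=eyes.snapshot("wrist");cv2.imwrite("pics/w1.png",s["img"][:,:,::-1]);pickle.dump(s,open("w1.pkl","wb"))
print(-s["R"].T@s["t"])
O,a,n=pickle.load(open("nest.pkl","rb"))
for b in blobs(pale(s["img"]),(0,0,640,400)):
    w=cast(s,b,16)[:,:2];c,rad=cv2.minEnclosingCircle(w.astype(np.float32));q=c-O
    print(b.mean(0).round(),np.round(c,1),round(rad,1),"nest",(q@a).round(1),(q@n).round(1))
q=np.array([[0,0],[-100,0],[-200,0],[0,45]]);print(proj(s,np.c_[O+q[:,:1]*a+q[:,1:]*n,np.full(4,12)]).round(1))
E
```

```text
time: 1.85
tool_pos: [496.7, -90.0, 187.0]
tcp_rot: [180.0, -0.1, 168.8]
ft_force: [-0.3, 1.0, 0.7]
finger_gap: 0.2
grip_force: 0.0
[419.6634234  -74.99704294 330.21176669]
[ 55. 395.] [ 708.  -482.7] 16.1 nest -442.6 -172.3
[ 49. 382.] [ 696.1 -483.9] 58.3 nest -446.0 -160.9
[ 67. 358.] [ 655.4 -442.9] 17.6 nest -413.8 -113.0
[219. 354.] [ 687.1 -255.9] 20.2 nest -224.1 -107.6
[129. 344.] [ 659.4 -359.1] 64.4 nest -330.8 -100.6
[262. 285.] [ 595.8 -179.2] 34.1 nest -166.8 -3.2
[331. 269.] [ 599.1 -100.4] 29.9 nest -88.9 9.0
[312. 270.] [ 595.5 -118.6] 29.9 nest -107.4 9.0
[397. 265.] [602.5 -31. ] 55.3 nest -20.1 19.2
[289. 238.] [ 550.8 -136.8] 21.9 nest -133.9 49.3
[238. 194.] [ 492.9 -176.9] 15.1 nest -184.6 98.2
[586. 219.] [630.5 235.9] 232.1 nest 247.1 43.8
[[407.5 276.4]
 [319.8 276.3]
 [232.1 276.2]
 [411.  240.2]]
```

View pics/w1.png

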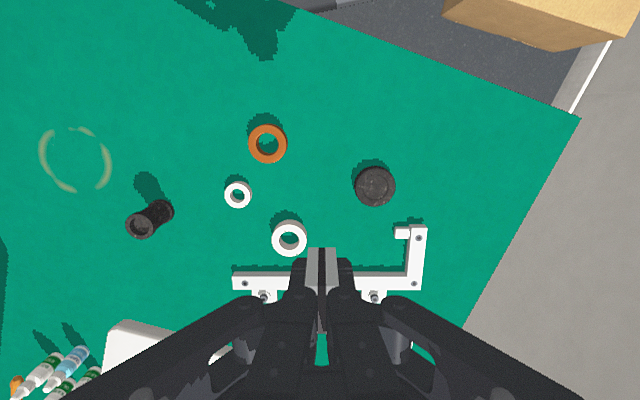

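The wrist view shows the meant ring at (289,238), the small ring at (238,194), the brown one at (268,143) and the cap at (375,186). The nest's inner corner is near (407,273), which agrees with the predicted (407.5,276) to about 2 mm. I'll go down behind the ring, on the work side.

```bash
python3 -m handwheel '{"series": [[[-2.4,-3.4,0,0,0,0,0],[-2.4,-3.4,4,0,0,0,0],[-2.4,-3.4,8,0,0,0,0],[-2.4,-3.4,12,0,0,0,0],[-2.4,-3.4,15,0,0,0,0],[-2.4,-3.4,17,0,0,0,0],[-2.4,-3.4,18,0,0,0,0],[-2.4,-3.4,18,0,0,0,0],[-2.4,-3.4,18,0,0,0,0]]]}'
python3 - <<'E'
from bench import status, eyes
import pickle;from h import *
s=eyes.snapshot("scene");cv2.imwrite("pics/s2.png",cv2.resize(s["img"][170:290,220:420,::-1],None,fx=4,fy=4))
E
```

```text
time: 3.02
tool_pos: [515.2, -128.0, 9.0]
tcp_rot: [-180.0, 0.1, 168.9]
ft_force: [-0.7, 1.0, 0.7]
finger_gap: 0.3
grip_force: 0.0
```

View pics/s2.png

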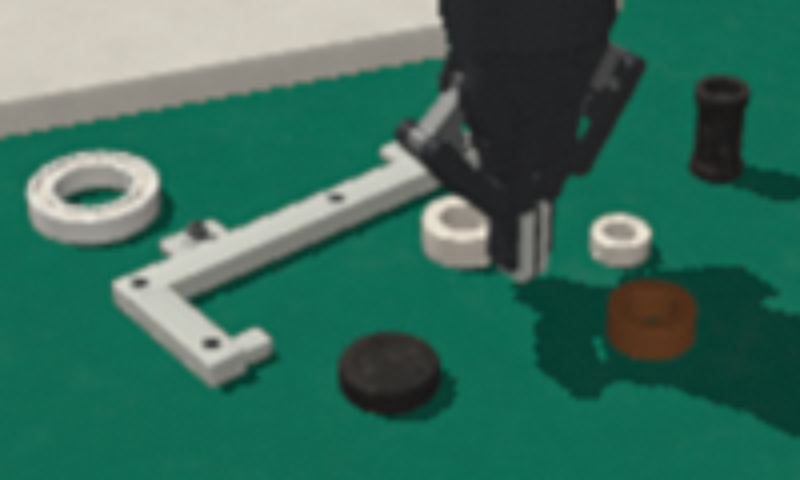

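The fingertips at crop (520,250) stand just on the work side of the ring at (458,230), clear of the small ring at (620,238). I'll lower 3 mm and push gently toward the rail.

```bash
python3 -m handwheel '{"series": [[[0,0,0.3,0,0,0,0],[-0.4,0,0.3,0,0,0,0],[-0.8,0,0.3,0,0,0,0],[-1.1,0,0.3,0,0,0,0],[-1.4,0,0.3,0,0,0,0],[-1.7,0,0.3,0,0,0,0],[-2.0,0,0.3,0,0,0,0],[-2.3,0,0.3,0,0,0,0],[-2.6,0,0.3,0,0,0,0],[-2.9,0,0.3,0,0,0,0],[-3.2,0,0.3,0,0,0,0],[-3.2,0,0.3,0,0,0,0]]]}'
cat > look.py <<'E'
import sys
from bench import status, eyes
import pickle;from h import *
O,a,n=pickle.load(open("nest.pkl","rb"))
t=status.sense();q=np.array(t["tool_pos"][:2])-O
print("tip nest",(q@a).round(1),(q@n).round(1),"z",t["tool_pos"][2].round(1),"F",np.round(t["ft_force"],1),"t",t["time"])
for v in("top","wrist"):
    s=eyes.snapshot(v);x,y=proj(s,[*(O-120*a+20*n),10])[0].astype(int) if len(sys.argv)<3 else map(int,proj(s,[*(O-50*a+20*n),10])[0])
    w,h=(60,45) if v=="top" else (130,75)
    x0,y0=max(0,min(x-w,640-2*w)),max(0,min(y-h,400-2*h))
    c=s["img"][y0:y0+2*h,x0:x0+2*w,::-1];f=780/(2*w) if v=="wrist" else 5
    print(v,x0,y0,f);cv2.imwrite(f"pics/{v}_{sys.argv[1]}.png",cv2.resize(c,None,fx=f,fy=f,interpolation=cv2.INTER_CUBIC))
    pickle.dump(s,open(f"{v}_{sys.argv[1]}.pkl","wb"))
    for b in blobs(pale(s["img"]),(0,0,640,400)):
        X=cast(s,b,16)[:,:2];c,rad=cv2.minEnclosingCircle(X.astype(np.float32));q=c-O
        if rad<30 and abs(q@a)<230 and -20<q@n<110: print(b.mean(0).round(),np.round(c,1),round(rad,1),"nest",(q@a).round(1),(q@n).round(1))
E
python3 look.py a
```

```text
time: 4.58
tool_pos: [545.9, -134.3, 4.7]
tcp_rot: [-180.0, 0.0, 168.9]
ft_force: [-0.4, -0.2, 0.1]
finger_gap: -0.2
grip_force: 0.0
tip nest -132.5 54.6 z 4.7 F [-0.4 -0.2  0.1] t 4.575
top 248 156 5
wrist 215 250 3.0
[251. 356.] [ 584.9 -179.1] 4.1 nest -168.8 7.7
[424. 355.] [602.1 -91.4] 8.7 nest -79.5 7.8
[219. 355.] [ 581.7 -195.1] 8.7 nest -185.1 7.6
[398. 348.] [ 594.6 -104.1] 9.5 nest -93.4 12.8
[321. 349.] [ 587.6 -142.4] 10.9 nest -132.3 12.1
[331. 269.] [ 543.9 -130.1] 12.6 nest -128.8 57.4
[312. 269.] [ 542.4 -137.8] 12.6 nest -136.6 57.3
[202. 186.] [ 493.3 -176.3] 14.8 nest -184.0 98.0
```

View pics/wrist_a.png

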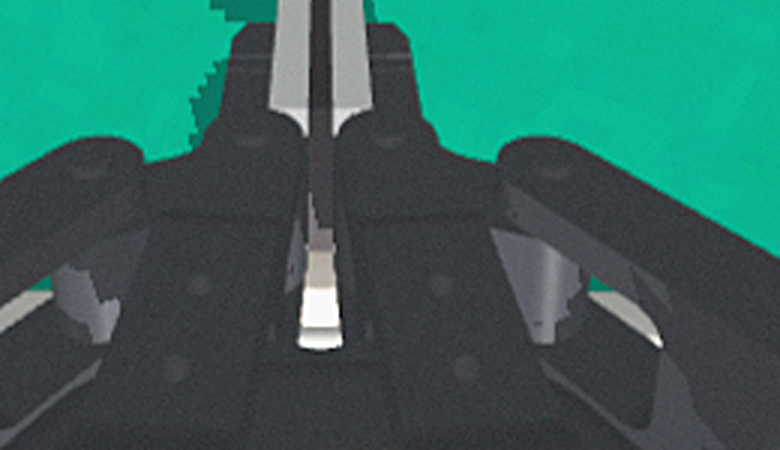

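The wrist view is blocked by the fingers: only a sliver of ring and rail shows at crop (320,290). About 5 mm remains to contact, so I'll creep while watching the force.

```bash
python3 -m handwheel '{"series": [[[-0.15,0,0,0,0,0,0],[-0.3,0,0,0,0,0,0],[-0.4,0,0,0,0,0,0],[-0.5,0,0,0,0,0,0],[-0.5,0,0,0,0,0,0]]]}'; python3 -m handwheel '{"series": [[[-0.1,0,0,0,0,0,0],[-0.1,0,0,0,0,0,0]]]}'
python3 - <<'E'
from bench import eyes
from h import *
import pickle
s=eyes.snapshot("scene");pickle.dump(s,open("s3.pkl","wb"));cv2.imwrite("pics/s3.png",cv2.resize(s["img"][170:290,220:420,::-1],None,fx=4,fy=4,interpolation=cv2.INTER_CUBIC))
E
```

```text
time: 5.3
tool_pos: [550.7, -135.2, 4.7]
tcp_rot: [180.0, 0.0, 168.9]
ft_force: [-1.1, 0.6, -1.0]
finger_gap: 0.1
grip_force: 0.0
time: 5.55
tool_pos: [551.6, -135.4, 4.6]
tcp_rot: [180.0, 0.0, 168.9]
ft_force: [0.1, -0.3, -0.2]
finger_gap: -0.0
grip_force: 0.0
```

View pics/s3.png

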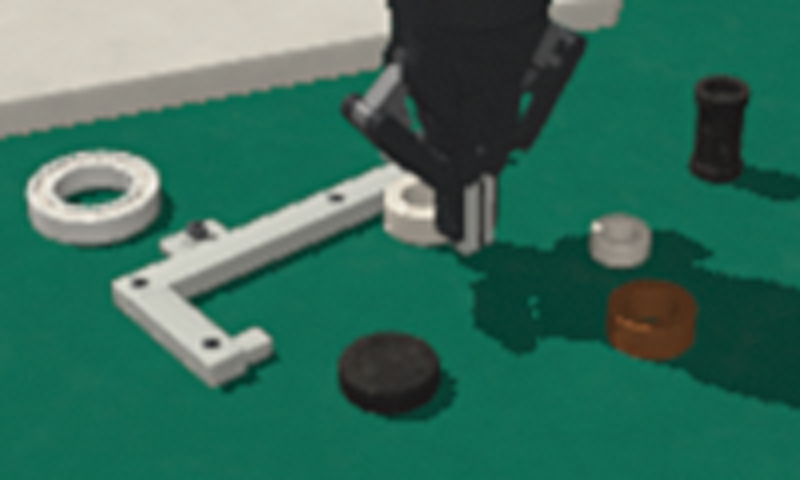

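The ring, at crop (410,208), is now close to the rail with no contact force yet. I'll creep on.

```bash
python3 -m handwheel '{"series": [[[-0.1,0,0,0,0,0,0],[-0.1,0,0,0,0,0,0]]]}'|grep -E "force|pos"; python3 -m handwheel '{"series": [[[-0.1,0,0,0,0,0,0],[-0.1,0,0,0,0,0,0]]]}'|grep -E "force|pos"
```

```text
tool_pos: [552.5, -135.5, 4.6]
ft_force: [-0.3, 0.5, 0.2]
grip_force: 0.2
tool_pos: [552.8, -135.5, 4.3]
ft_force: [-4.2, 0.1, 2.1]
grip_force: 2.3
```

```bash
python3 -m handwheel '{"series": [[[-0.1,0,0,0,0,0,0],[-0.1,0,0,0,0,0,0]]]}'|grep -E "force|pos"
```

```text
tool_pos: [552.9, -135.5, 3.9]
ft_force: [-7.2, 0.3, 3.5]
grip_force: 4.0
```

The ring touches the rail at about x = -132 mm (force about 7 N). Next I back off, lift and turn the tool for the push along the rail, 30° into it.

```bash
python3 -m handwheel '{"series": [[[0.2,0,0,0,0,0,0],[0.8,0,0,0,0,0,0],[2,0,0,0,0,0,0],[2,0,-2,0,0,0,0],[2,-1.5,-4,0,0,0,0],[2,-3.5,-5,0,0,0,0],[2,-3.5,-5,0,0,0,0]]]}'|grep -E "pos|rot"; python3 -m handwheel '{"series": [[[0,0,0,0,0,0.18,0],[0,0,0,0,0,0.36,0],[0,0,0,0,0,0.54,0],[0,0,0,0,0,0.72,0],[0,0,0,0,0,0.9,0],[0,0,0,0,0,1.08,0],[0,0,0,0,0,1.26,0],[0,0,0,0,0,1.44,0],[0,0,0,0,0,1.62,0],[0,0,0,0,0,1.8,0],[0,0,0,0,0,1.98,0],[0,0,0,0,0,2.095,0]]]}'
python3 look.py b
```

```text
tool_pos: [529.0, -168.6, 56.6]
tcp_rot: [-179.9, 0.2, 168.8]
time: 8.72
tool_pos: [527.6, -166.1, 53.8]
tcp_rot: [-179.9, 0.0, 48.6]
ft_force: [-0.2, -0.5, -0.6]
finger_gap: -0.1
grip_force: 0.0
tip nest -167.3 66.4 z 53.8 F [-0.2 -0.5 -0.6] t 8.725
top 248 156 5
[331. 238.] [ 496.4 -179.1] 12.9 nest -186.1 94.3
wrist 220 50 3.0
[330. 269.] [ 513.  -189.4] 17.3 nest -192.9 76.2
[302. 268.] [ 502.3 -180.1] 18.6 nest -185.9 88.4
```

View pics/top_b.png

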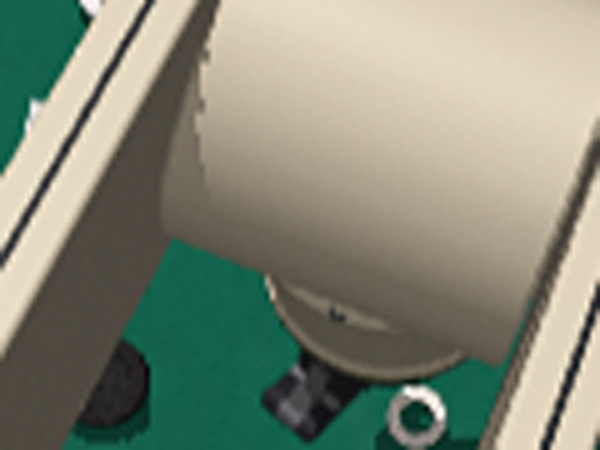

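The top view is hidden by the arm; only the small ring at crop (417,415) and the cap at (105,385) show, both in place. I'll move over behind the ring and go down.

```bash
python3 -m handwheel '{"series": [[[0.6,1.2,0,0,0,0,0],[1.25,2.3,0,0,0,0,0],[1.25,2.3,0,0,0,0,0],[1.25,2.3,2,0,0,0,0],[1.25,2.3,3.5,0,0,0,0],[1.25,2.3,4.5,0,0,0,0],[1.25,2.3,4.8,0,0,0,0],[1.25,2.3,4.8,0,0,0,0]]]}'; python3 look.py c 1
python3 - <<'E'
from bench import eyes
from h import *
import pickle
s=eyes.snapshot("scene");pickle.dump(s,open("s4.pkl","wb"));cv2.imwrite("pics/s4.png",cv2.resize(s["img"][170:290,220:420,::-1],None,fx=4,fy=4,interpolation=cv2.INTER_CUBIC))
O,a,n=pickle.load(open("nest.pkl","rb"))
for b in blobs(pale(s["img"]),(220,180,415,275)):
    X=cast(s,b,16)[:,:2]-O;print(b.mean(0).round(),"nest x",(X@a).min().round(1),(X@a).max().round(1),"y",(X@n).min().round(1),(X@n).max().round(1))
E
```

```text
time: 9.82
tool_pos: [553.6, -172.2, 6.5]
tcp_rot: [-180.0, 0.0, 48.9]
ft_force: [0.5, 0.7, 0.4]
finger_gap: -0.0
grip_force: 0.0
tip nest -168.1 39.7 z 6.5 F [0.5 0.7 0.4] t 9.825
top 218 151 5
[331. 239.] [ 494.5 -178.5] 12.4 nest -185.8 96.4
wrist 84 0 3.0
[229. 346.] [ 488.5 -173.6] 2.8 nest -182.2 103.2
[331. 269.] [ 556.5 -174.3] 12.8 nest -169.7 36.4
[312. 269.] [ 550.9 -169.4] 12.8 nest -165.9 42.8
[375. 230.] nest x -192.2 -161.4 y 91.0 122.2
[243. 219.] nest x -47.7 22.4 y -118.5 -41.5
[298. 228.] nest x -196.3 24.6 y -27.2 74.2
[273. 186.] nest x -248.5 -6.6 y -245.1 -77.5
```

View pics/s4.png

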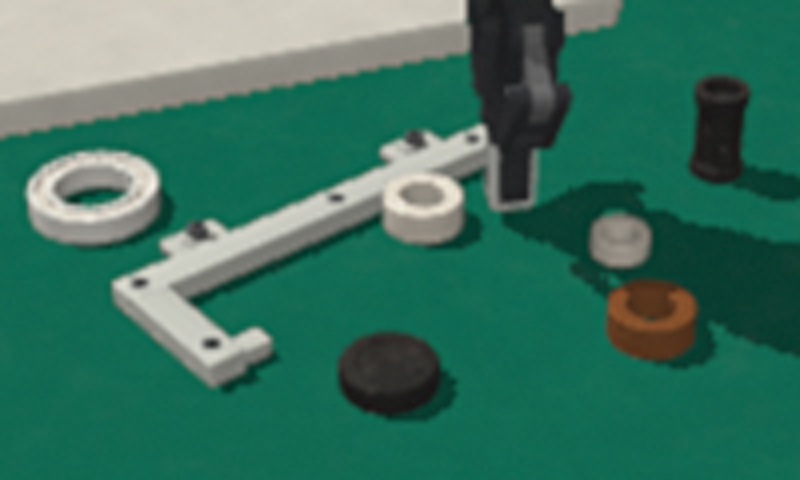

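The ring, at crop (423,207), lies against the rail in its outer half, with the fingertips behind it at (512,180). Next I'll slide it steadily along the rail.

```bash
python3 -m handwheel '{"series": [[[0.35,-0.2,0,0,0,0,0],[0.69,-0.4,0,0,0,0,0],[1.04,-0.6,0,0,0,0,0],[1.38,-0.8,0,0,0,0,0],[1.73,-1.0,0,0,0,0,0],[2.08,-1.2,0,0,0,0,0],[2.42,-1.39,0,0,0,0,0],[2.77,-1.59,0,0,0,0,0],[3.11,-1.79,0,0,0,0,0],[3.46,-1.99,0,0,0,0,0],[3.81,-2.19,0,0,0,0,0],[4.15,-2.39,0,0,0,0,0]]]}'
python3 look.py d 1 |head -1
python3 - <<'E'
from bench import eyes
from h import *
import pickle
s=eyes.snapshot("scene");pickle.dump(s,open("s5.pkl","wb"))
O,a,n=pickle.load(open("nest.pkl","rb"))
# ring hole ellipse / pale minus initial
d=pickle.load(open("s4.pkl","rb"))
df=(np.abs(s["img"].astype(int)-d["img"]).sum(2)>60)&(pale(s["img"])>0)
ys,xs=np.nonzero(df[180:260,220:410]);print("new pale px",xs.min()+220,xs.max()+220,ys.min()+180,ys.max()+180)
print("expected ring top ctr",[proj(s,[*(O+x*a+19*n),16])[0].round(1).tolist() for x in(-110,-98,-90)])
cv2.imwrite("pics/s5.png",cv2.resize(s["img"][170:290,220:420,::-1],None,fx=4,fy=4,interpolation=cv2.INTER_CUBIC))
E
```

```text
time: 11.48
tool_pos: [563.0, -124.9, 6.6]
tcp_rot: [180.0, -0.0, 48.9]
ft_force: [-0.1, -0.2, -0.7]
finger_gap: -0.3
grip_force: 0.1
tip nest -119.9 39.6 z 6.6 F [-0.1 -0.2 -0.7] t 11.475
new pale px 301 382 180 236
expected ring top ctr [[315.7, 222.3], [310.6, 224.6], [307.2, 226.1]]
```

```bash
python3 -m handwheel '{"series": [[[0.35,-0.2,0,0,0,0,0],[0.69,-0.4,0,0,0,0,0],[1.04,-0.6,0,0,0,0,0],[1.38,-0.8,0,0,0,0,0],[1.73,-1.0,0,0,0,0,0],[2.08,-1.2,0,0,0,0,0],[2.42,-1.39,0,0,0,0,0],[2.77,-1.59,0,0,0,0,0],[3.11,-1.79,0,0,0,0,0],[3.46,-1.99,0,0,0,0,0],[3.81,-2.19,0,0,0,0,0],[4.15,-2.39,0,0,0,0,0]]]}'
python3 look.py e 1 |head -1
python3 - <<'E'
from bench import eyes
from h import *
s=eyes.snapshot("scene")
cv2.imwrite("pics/s6.png",cv2.resize(s["img"][170:290,220:420,::-1],None,fx=4,fy=4,interpolation=cv2.INTER_CUBIC))
E
```

```text
time: 13.12
tool_pos: [572.3, -77.9, 6.6]
tcp_rot: [-180.0, 0.0, 48.9]
ft_force: [0.0, -0.6, -0.2]
finger_gap: 0.1
grip_force: 0.1
tip nest -72.0 39.7 z 6.6 F [ 0.  -0.6 -0.2] t 13.125
```

View pics/s6.png

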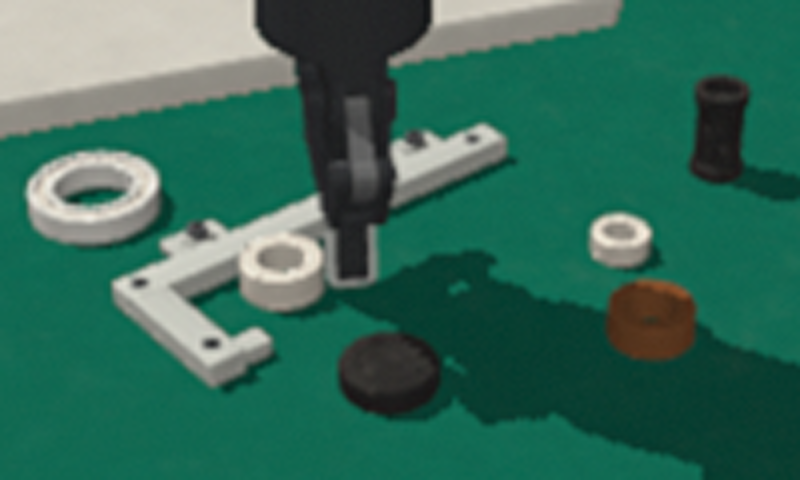

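The ring, at crop (282,270), is still on the rail, about 27 mm from the end stop, with the others undisturbed. I'll go on more slowly.

```bash
python3 -m handwheel '{"series": [[[0.26,-0.15,0,0,0,0,0],[0.52,-0.3,0,0,0,0,0],[0.78,-0.45,0,0,0,0,0],[1.04,-0.6,0,0,0,0,0],[1.3,-0.75,0,0,0,0,0],[1.56,-0.9,0,0,0,0,0],[1.77,-1.02,0,0,0,0,0],[1.94,-1.12,0,0,0,0,0],[2.08,-1.2,0,0,0,0,0]]]}'|grep -E "ft|pos"
python3 -m handwheel '{"series": [[[0.09,-0.05,0,0,0,0,0],[0.17,-0.1,0,0,0,0,0]]]}'|grep -E "ft|pos"
```

```text
tool_pos: [576.9, -54.5, 6.6]
ft_force: [-0.3, -0.2, -0.1]
tool_pos: [577.3, -52.7, 6.6]
ft_force: [-0.7, -0.8, 0.5]
```

```bash
python3 -m handwheel '{"series": [[[0.09,-0.05,0,0,0,0,0],[0.09,-0.05,0,0,0,0,0]]]}'|grep -E "ft|pos"
```

```text
tool_pos: [577.5, -51.6, 6.6]
ft_force: [-1.2, 0.8, 1.0]
```

```bash
python3 -m handwheel '{"series": [[[0.09,-0.05,0,0,0,0,0],[0.09,-0.05,0,0,0,0,0]]]}'|grep -E "ft|pos"; python3 -m handwheel '{"series": [[[0.09,-0.05,0,0,0,0,0],[0.09,-0.05,0,0,0,0,0]]]}'|grep -E "ft|pos"
```

```text
tool_pos: [577.7, -50.6, 6.6]
ft_force: [0.6, 0.3, 0.9]
tool_pos: [577.9, -49.6, 6.6]
ft_force: [1.1, -0.6, 0.2]
```

```bash
python3 -m handwheel '{"series": [[[0.09,-0.05,0,0,0,0,0],[0.09,-0.05,0,0,0,0,0]]]}'|grep -E "ft|pos"
```

```text
tool_pos: [578.2, -48.6, 6.6]
ft_force: [0.3, 0.1, -0.3]
```

```bash
python3 -m handwheel '{"series": [[[0.09,-0.05,0,0,0,0,0],[0.09,-0.05,0,0,0,0,0]]]}'|grep -E "ft|pos"
python3 - <<'E'
from bench import eyes
from h import *
import pickle
s=eyes.snapshot("scene")
O,a,n=pickle.load(open("nest.pkl","rb"))
print(proj(s,[*(O-19*a+19*n),16]))
# dark hole region of the ring: non-bright pixels enclosed by pale ring
m=s["img"][200:260,260:315].min(2);print(m[10:58:2,2:52:2])
E
```

```text
tool_pos: [578.1, -47.9, 6.6]
ft_force: [-0.7, -1.5, -0.2]
[[275.10706585 240.40645267]]
[[ 17  12  15  12  12  18  15  14  14  14  36  36  31  31  31  87  81  75
   37  31  36  21  19  16  16]
 [ 14  14  17  17  18  16  15  13  14  14  32  36  33  30  30  89  98  92
   40  30  36  17  17   9  13]
 [ 10  11  12  12  13  13  11  16  17  17  26  34  33  30  29  88  97  98
   56  31  33   8  41  89 168]
 [ 16  13  14  12  11  11  12  15  12  14  21  34  31  52  56  83  98  99
   75  49  43 145 189 194 193]
 [ 14  15  15  12  16  18  14  15  14  12  18  34  36  62  51  82 107 106
   92  49  51 137 185 192 190]
 [  7  16  15  15  14  17  15  17  17  14  16  33  39  57  48  69  98  97
   88  43  38 111 183 175 138]
 [ 10  16  11  17  17  17  18  19  17  15  16  27  34  37  37  48  74  72
   72  36  33 140 130 113 113]
 [  4  18  10  24  21  57  21  10  16   9  16  79  51  35  31  39  63  61
   55  29  32 110 116 117 106]
 [ 10   9  49  71  87 187 174  57  38  91 170 204  59  33  29  36  48  48
   39  29  42 120  96  63  13]
 [ 68 141 146  70  56 127 177 185 191 198 196 196  78  29  29  28 
[... 809 characters left out ...]
84 205 200 150 103 126  77  30  30  26
   90  96  14  13   7   6   8]
 [189 187 178 145 161 177 174 175 176 156 126 118 106 121 103  79 100 106
  119  58   7   6   4  11   9]
 [191 190 188 187 141 127 131 130 129 126 122 117 103  31  74  63  55  36
   26   3   6   4   3   9   7]
 [191 190 192 188 191 156 127 128 126 125 121 119  65   1   4   4   7   3
    8   5   7  13   6   4   8]
 [186 193 191 192 190 190 173 128 127 123 161 160  37   0  15   8   6   7
   11   5  10   4   4   6   5]
 [136 183 194 191 179 145 157 177 138 188 193 194 179  40  14  15  14  10
   10  11   5  10   3  10  29]
 [131 133 173 196 158  68 110 191 186 185 185 159 124  45  15  17  17  15
   14  10   8   6  16  29  29]]
```

```bash
python3 -m handwheel '{"series": [[[0.09,-0.05,0,0,0,0,0],[0.09,-0.05,0,0,0,0,0]]]}'|grep -E "ft|pos"; python3 -m handwheel '{"series": [[[0.05,-0.03,0,0,0,0,0],[0.05,-0.03,0,0,0,0,0],[0.05,-0.03,0,0,0,0,0]]]}'|grep -E "ft|pos"
```

```text
tool_pos: [578.0, -47.4, 6.5]
ft_force: [-4.1, -5.9, 1.6]
tool_pos: [577.9, -47.1, 6.5]
ft_force: [-5.3, -7.1, 3.1]
```

The force is about 9 N, with components against both rail and stop. I'll back straight off and lift clear.

```bash
python3 -m handwheel '{"series": [[[-0.1,0,0,0,0,0,0],[-0.3,0,0,0,0,0,0],[-1,0,0,0,0,0,0],[-2,0,0,0,0,0,0],[-2.5,0,-1,0,0,0,0],[-2.5,0,-5,0,0,0,0],[-2.5,0,-10,0,0,0,0],[-6,0,-15,0,0,0,0],[-12,0,-18,0,0,0,0],[-16,0,-18,0,0,0,0],[-16,0,-18,0,0,0,0],[-16,0,-18,0,0,0,0]]]}'
python3 - <<'E'
from bench import eyes
from h import *
import pickle
O,a,n=pickle.load(open("nest.pkl","rb"))
A=eyes.snapshot("scene");B=eyes.snapshot("top")
for s in(A,B): print(proj(s,[*(O-19*a+19*n),16]).round(1))
c1=cv2.resize(A["img"][195:285,220:420,::-1],(800,360),interpolation=cv2.INTER_CUBIC)
c2=cv2.resize(B["img"][160:250,240:390,::-1],(400,240),interpolation=cv2.INTER_CUBIC)
c3=cv2.resize(B["img"][175:220,245:320,::-1],(400,240),interpolation=cv2.INTER_CUBIC)
cv2.imwrite("pics/fin.png",np.vstack([c1,np.hstack([c2,c3])]))
E
```

```text
time: 18.08
tool_pos: [473.5, -166.6, 187.1]
tcp_rot: [180.0, -0.0, 48.8]
ft_force: [0.8, -1.1, 0.3]
finger_gap: 0.3
grip_force: 0.0
[[275.1 240.4]]
[[265.5 193. ]]
```

View pics/fin.png

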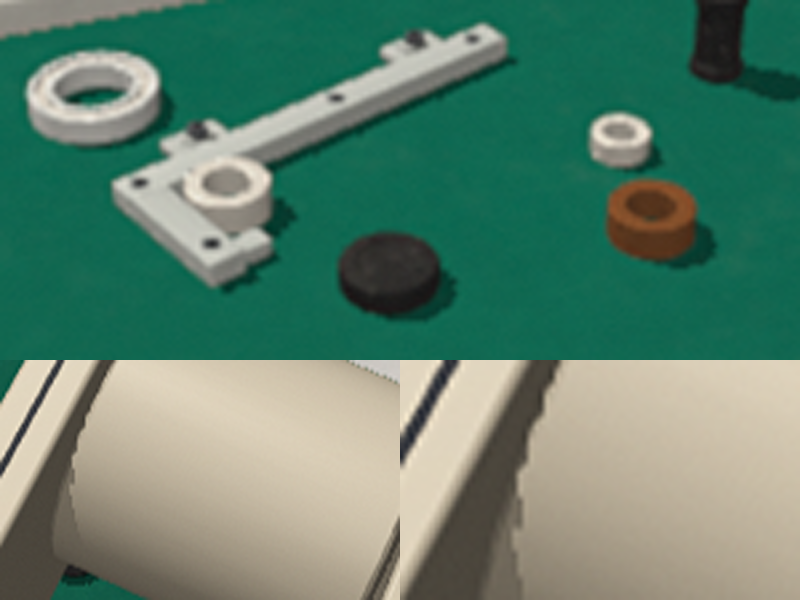

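The ring is flat in the corner pocket, its hole at crop (227,180), touching both rail and end stop. The bearing, cap, sleeve and look-alikes have not moved, and the gripper is clear.

```bash
python3 -c "
from bench import r
print(r.hand_in())"
```

```text
the job is handed in; nothing more can be done
None
```

I pushed the ring gauge against the rail about 132 mm from the corner, then slid it along into the pocket until it touched both rail and end stop. The final picture shows nothing else moved, and the job was handed in at about 18 s with the arm clear.

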